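# Stand the sieve disc in the drying rack

### The arm

A 7-joint arm with a two-finger parallel gripper is mounted at the origin on a cart in front of the work surface, level with it; the furniture and walls round the work are solid. World frame = base frame: x ahead of the robot, y to its left, z up, the work surface at z = 0. Lengths are in m, angles in rad, forces in N, time in s.
With the tool pointing down it reaches from about 0.4 to 0.85 m from the base axis. Payload 10.4 kg.
Tool frame: the origin (TCP) lies at the very end of the fingers, on their centre line; the grasp point (between the pads) lies 19 mm behind it (manip.grip_depth is the distance from the TCP to the grasp point, in m); z points along the fingers, y is the direction in which the jaws open and shut (so a half turn about z gives the same grasp; the last joint's range is limited). The gripper opens to 85 mm and grips with 20 to 120 N. Pads are 22 mm wide; open, the fingers measure 114 mm over their backs; the gripper's body (76 mm by 85 mm) begins 54 mm behind the grasp point. The pads swing forward as they close: fully open they stand 13 mm farther back than shut.
Start: joints at [1.175, 0.332, -0.065, 1.46, 0.022, 1.35, -0.088], TCP at [0.228, -0.582, 0.231] pointing down, gripper open.
Joint ranges: [-2.6, 2.6], [-0.5, 2.12], [-1.47, 1.34], [0.16, 2.42], [-1.27, 4.41], [0.06, 2.06], [-2.6, 2.6]. Speed limits (rad/s): [2.22, 2.22, 2.79, 2.79, 3.14, 3.14, 3.14].

### API

Orientations are given as a unit quaternion [x, y, z, w].
In Python, from workcell import manip gives the robot as it stands.
- The arm moves only by the tool step_arm, never from a script. Its argument "motion" is a list of rows, each a list of 6 numbers: the shift along the tool's x, y, z in mm, then the turn, a rotation vector about the tool's x, y, z in degrees. A call has 1 to 20 rows; each row shifts and turns the pose as measured when the row begins, along the tool's axes as they then stand; what a row does not reach is not made up. A row lasts 1/8 s, in which the tool goes at most 62.5 mm and 10.7 degrees, less where a joint would pass 70% of its speed; a pose out of reach is approached as far as the arm can. A call with a gripper value outside its range is refused whole. "jaw" is the finger opening in mm, from 0 to 85.4, set as the call begins (left out, the last holds). The fingers move at their own pace and stop on an object; "force" is the grip in N (left out, the last holds). Time passes only in rows, so rows that do not move let the fingers close. It gives the time, the measured TCP pose, the force and the opening at its end, in the units of the state.
- manip.get_obs(): the state, without advancing time (a new reading comes with each control period).
- manip.camera(name): name is "side" or "top" or "wrist"; returns the picture (480x640x3 uint8, blue, green, red); there is no depth.
- manip.camera_info(name): a dict with "camera_matrix" (3x3 intrinsics, pixels), "R" (3x3) and "t" (3): a world point X has camera coordinates R X + t. Camera axes: x right, y down, z forward; pixel columns grow to the right and rows downward; lengths in m; the calibration is good to about 2 mm. The wrist camera is an equidistant fisheye: a pixel r from the principal point sees the ray r / f radians off the axis. A picture is of the moment at which its call begins: read the wrist's pose just before it. camera_info takes no time and is no camera call; for the wrist camera it gives the pose at the moment of the call.
- manip.hand_in(): hands the job in, once; it reports no verdict.
The state is a dict: "clock": time; "joint_pos": joint angles; "joint_velocities": joint speeds; "tau": joint torques, N m; "position": TCP position; "ee_rot": TCP orientation; "ft_force": force on the tool from outside, world axes, zero at the start; "torque": the same for the moment, N m; "grip_width": opening from 0.0 (shut) to 1.0 (fully open).
Only numpy, scipy, OpenCV 4.12 (cv2) and the standard library are available. Lean on these libraries where they do the work, as an engineer would, in place of code of your own. Each camera call takes 0.05 s, during which the arm holds its last target.

### The job

Two round steel sieve discs lie back in the sloping drainer. Take the larger one and stand it upright in the middle gap of the wire drying rack, lowered until its rim sits on both bottom rails before you let it go. Leave the smaller disc where it is.

Things in the scene. Friction and masses are not known exactly. Their poses are not given: they have to be found in the camera images.
- large_disc_center (a point): centre of the larger of two sieve discs: flat round perforated steel plate, 130 mm diameter, 9 mm thick, about 0.25 kg, loose. x = the disc's axis, normal to its faces (y, z: any in its plane). It starts in the drainer's left or right cradle (varies), top leaning 20 degrees towards the robot (x points away from the robot and 20 degrees up). Grip it across its thickness at the top of its rim.
- small_disc_center (a point): centre of the smaller sieve disc, 96 mm diameter, 9 mm thick, loose, same axes; it leans in the drainer's other cradle and stays there.
- drainer: fixed shallow grey tray, 130 x 340 mm (x, y), z up, origin under its middle, with two wire cradles 180 mm apart along y. The wires hold a disc from below and on the robot's side, 35 mm either side of its middle line, and leave the top 45 mm of the larger disc free; draw it out upward along its own plane.
- rack_middle_gap (a point): centre of the larger disc when seated in the middle gap of the fixed wire rack, 71 mm above the desk. Disc axis then lies along this x (either way); z up. Rim rests on two rails along x, 70 mm apart. On each rail 4 pointed tines, 48 mm apart, tips 93 mm above the desk, leave 3 gaps: 14 mm wide up to 58 mm above the desk, widening to 48 mm at the tips. Rack 200 x 84 mm; seated disc's top at 136 mm.

How it is judged:
By the outcome, as a careful person would: the job done as asked, in the order asked, and still so for the second after the job is handed in, with the robot touching nothing.
It also fails if it takes over 32 s, if anything falls off the work surface, if the arm or the gripper's body presses on something with over 40 N, if the wrist force passes 120 N, or if a joint passes its speed limit or range.

## Working session

There is one attempt and no reset: what is moved stays moved. The work goes in short steps, Python scripts to look and compute and a tool call to move; the robot and the scene stay as the last step left them, time stands still between calls to the robot, and variables do not carry over. Pictures are saved under pics/ and viewed, and the job is handed in when it is done.

Besides the shell and the picture viewer there is one more tool, called after "Request:" in YAML: its name, and indented under it one key for each argument. step_arm: Moves the arm, as the interface text tells. Its arguments: {"type":"object","properties":{"motion":{"type":"array"},"jaw":{"type":"number"},"force":{"type":"number"}},"required":["motion"]}

```bash
mkdir -p pics; ls; python3 - <<'E'
from workcell import manip
import cv2,json
o=manip.get_obs();print(o)
print(manip.grip_depth)
for n in("side","top","wrist"):
    i=manip.camera_info(n);print(n,i)
    cv2.imwrite(f"pics/{n}0.png",manip.camera(n))
E
```

```text
pics
{'clock': 0.0, 'joint_pos': array([ 1.17539613,  0.33289212, -0.0646904 ,  1.46097786,  0.02163623,
        1.34987919, -0.08848059]), 'joint_velocities': array([ 3.11346097e-03, -1.87844628e-05, -9.86372880e-04, -1.46535859e-03,
       -1.30103381e-03,  2.45758775e-03, -4.78688395e-04]), 'tau': array([-7.35843023e-04, -6.25440001e+01,  4.87450801e-02, -3.91593862e+01,
        1.59765274e-02,  1.02228834e-02,  6.42565783e-05]), 'position': array([ 0.22747827, -0.58171987,  0.23048582]), 'ee_rot': array([ 9.82673770e-01,  1.85342195e-01, -1.87159349e-04, -7.05645628e-04]), 'ft_force': array([-0.39365159, -0.01408215,  0.65413367]), 'torque': array([-0.01736922,  0.01466406, -0.00523887]), 'grip_width': 1.0047731516219385}
0.0187
side {'camera_matrix': array([[473.7085025 ,   0.        , 326.82432548],
       [  0.        , 473.7085025 , 248.15210793],
       [  0.        ,   0.        ,   1.        ]]), 'R': array([[ 0.17137928,  0.98510895,  0.01376557],
       [ 0.63576484, -0.09990864, -0.76538966],
       [-0.7526169 ,  0.1399236 , -0.64341991]]), 't': array([-0.07299933, -0.28847263,  1.37881143])}
top {'camera_matrix': array([[476.44235188,   0.        , 324.8186667 ],
       [  0.        , 476.44235188, 243.94180312],
       [  0.        ,   0.        ,   1.        ]]), 'R': array([[ 2.14612003e-02, -9.99769463e-01,  6.61862646e-04],
       [-9.92182624e-01, -2.13797344e-02, -1.22949367e-01],
       [ 1.22935173e-01,  1.98195237e-03, -9.92412724e-01]]), 't': array([-0.00663067,  0.54346022,  1.04514473])}
wrist {'camera_matrix': array([[371.64829954,   0.        , 325.38009314],
       [  0.        , 371.64829954, 237.99249902],
       [  0.        ,   0.        ,   1.        ]]), 'R': array([[ 0.3642665 , -0.93129343, -0.0015668 ],
       [-0.89621094, -0.35100076,  0.27130134],
       [-0.2532111 , -0.0974218 , -0.96249318]]), 't': array([-0.62513   , -0.03659638,  0.3792139 ])}
```

View pics/side0.png

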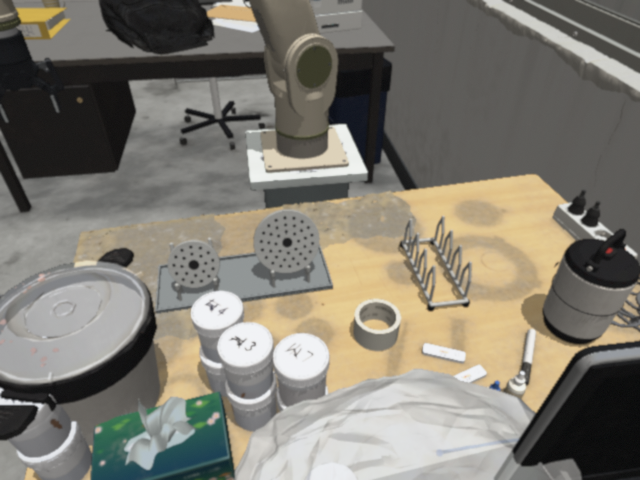

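View pics/top0.png

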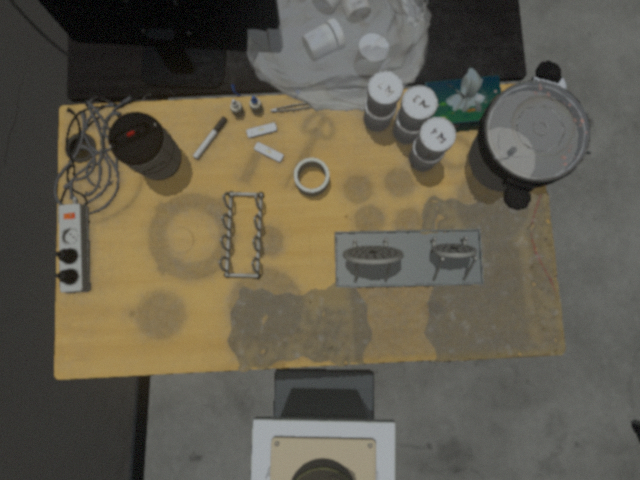

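View pics/wrist0.png

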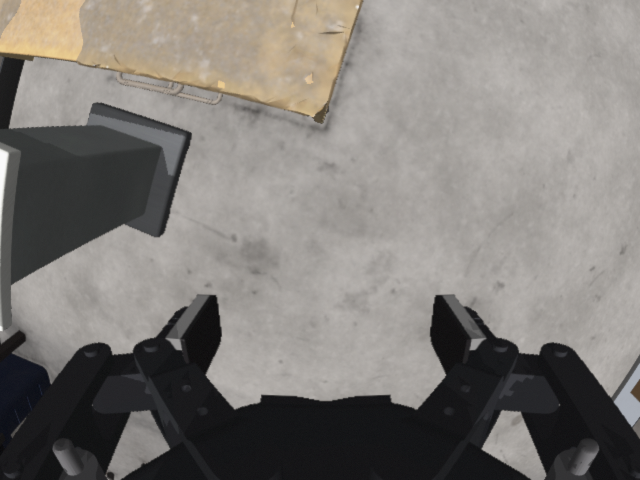

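```bash
python3 - <<'E'
import cv2,numpy as np
s=cv2.imread("pics/side0.png");t=cv2.imread("pics/top0.png")
cv2.imwrite("pics/c1.png",cv2.resize(s[195:315,145:345],None,fx=4,fy=4,interpolation=cv2.INTER_CUBIC))
cv2.imwrite("pics/c2.png",cv2.resize(s[210:320,385:485],None,fx=5,fy=5,interpolation=cv2.INTER_CUBIC))
a=cv2.resize(t[220:295,325:490],None,fx=4.8,fy=4.8,interpolation=cv2.INTER_CUBIC)
cv2.imwrite("pics/c3.png",cv2.convertScaleAbs(a,alpha=1.8))
a=cv2.resize(t[185:285,215:275],None,fx=5.5,fy=5.5,interpolation=cv2.INTER_CUBIC)
cv2.imwrite("pics/c4.png",cv2.convertScaleAbs(a,alpha=1.5))
E
```

```text
(no output)
```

View pics/c1.png

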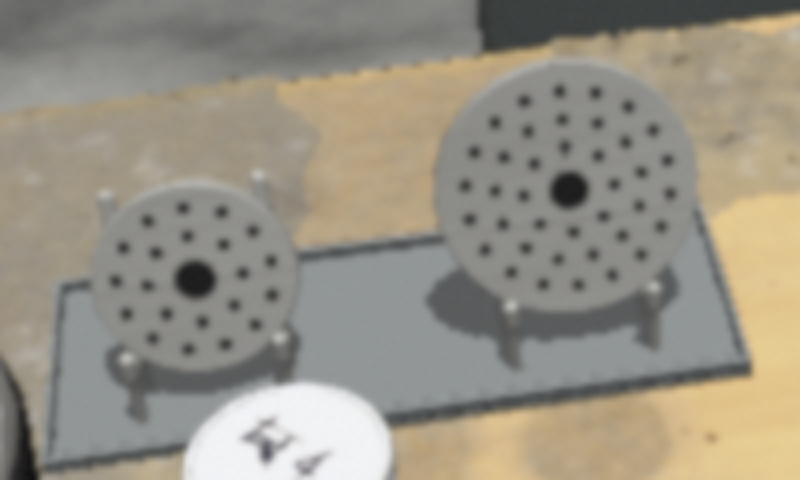

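View pics/c2.png

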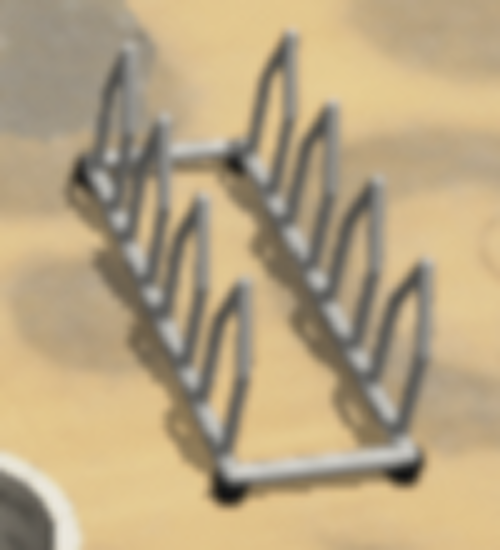

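View pics/c3.png

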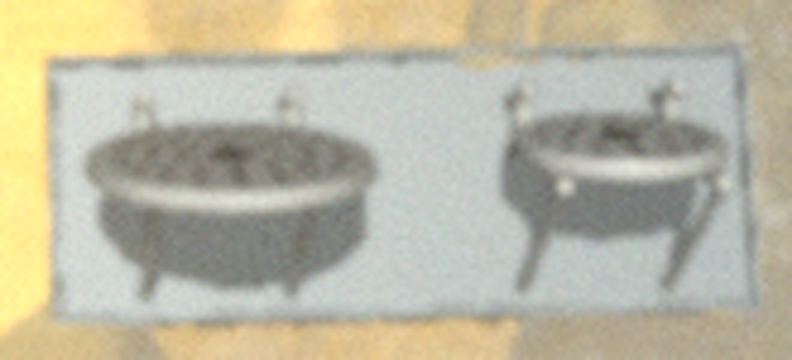

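View pics/c4.png

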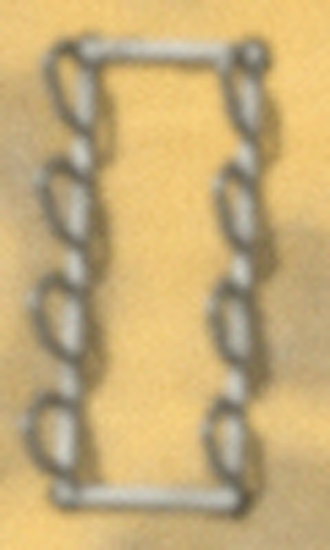

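```bash
cat > h.py <<'E'
import numpy as np,cv2
from workcell import manip
I={n:manip.camera_info(n) for n in("side","top")}
def ray(n,p):
    i=I[n];K=np.array(i["camera_matrix"]);R=np.array(i["R"]);t=np.array(i["t"])
    d=R.T@np.linalg.solve(K,[p[0],p[1],1]);return -R.T@t,d/np.linalg.norm(d)
def onz(n,p,z):
    c,d=ray(n,p);return c+d*(z-c[2])/d[2]
def tri(a,b):
    c1,d1=ray("side",a);c2,d2=ray("top",b)
    s=np.linalg.lstsq(np.c_[d1,-d2],c2-c1,rcond=None)[0]
    p,q=c1+s[0]*d1,c2+s[1]*d2;return (p+q)/2,np.linalg.norm(p-q)
def proj(n,X):
    i=I[n];x=np.array(i["camera_matrix"])@(np.array(i["R"])@X+np.array(i["t"]));return x[:2]/x[2]
def un(p,s,o): return ((p[0]+.5)/s-.5+o[0],(p[1]+.5)/s-.5+o[1])
E
python3 - <<'E'
from h import *
np.set_printoptions(precision=4,suppress=True)
for nm,a,b in(("L",(569,190),(230,155)),("S",(195,280),(625,133))):
    X,e=tri(un(a,4,(145,195)),un(b,4.8,(325,220)));print(nm,X,e)
L=[(127,48),(163,118),(202,197),(243,283)];Rr=[(290,35),(331,105),(376,180),(426,263)]
TL=[(55,60),(43,175),(35,285),(28,410)];TR=[(228,70),(222,185),(215,295),(210,410)]
P=[];T=[]
for g,h in((L,TL[::-1]),(Rr,TR[::-1])):
  for p,q in zip(g,h):
    a=onz("side",un(p,5,(385,210)),.092);P.append(a);
for q in TL+TR: T.append(onz("top",un(q,5.5,(215,185)),.092))
P=np.array(P);T=np.array(T);print(P);print(T)
print(P.mean(0),T.mean(0))
# rails corners z~? side
for p in [(85,165),(238,155),(228,475),(405,450)]:print("railend",onz("side",un(p,5,(385,210)),.012))
# tray corners
print("tray side",[onz("side",un(p,4,(145,195)),.005)[:2] for p in((60,288),(700,210),(748,368),(45,465))])
print("tray top",[onz("top",un(p,4.8,(325,220)),.005)[:2] for p in((50,60),(742,45),(757,305),(57,320))])
E
```

```text
L [ 0.5222 -0.0973  0.0849] 0.0015176364611162285
S [ 0.5382 -0.2779  0.0662] 0.004437959790348907
[[0.4964 0.159  0.092 ]
 [0.5432 0.159  0.092 ]
 [0.5919 0.1584 0.092 ]
 [0.6407 0.1573 0.092 ]
 [0.4981 0.2285 0.092 ]
 [0.5455 0.2279 0.092 ]
 [0.5926 0.2277 0.092 ]
 [0.6408 0.2276 0.092 ]]
[[0.6373 0.2244 0.092 ]
 [0.5913 0.2269 0.092 ]
 [0.5477 0.228  0.092 ]
 [0.4988 0.2283 0.092 ]
 [0.6348 0.1561 0.092 ]
 [0.5888 0.1566 0.092 ]
 [0.5453 0.1576 0.092 ]
 [0.5003 0.1578 0.092 ]]
[0.5686 0.1932 0.092 ] [0.568 0.192 0.092]
railend [0.4738 0.1576 0.012 ]
railend [0.4776 0.2264 0.012 ]
railend [0.6608 0.1574 0.012 ]
railend [0.6591 0.229  0.012 ]
tray side [array([ 0.4636, -0.3566]), array([ 0.453 , -0.0207]), array([ 0.5771, -0.0167]), array([ 0.5884, -0.352 ])]
tray top [array([ 0.5753, -0.0181]), array([ 0.59  , -0.3543]), array([ 0.4639, -0.3592]), array([ 0.4495, -0.0238])]
```

```bash
cat >> h.py <<'E'
from scipy.spatial.transform import Rotation as Ro, Slerp
np.set_printoptions(precision=4,suppress=True)
DC=np.array([.5180,-.0975,.0834]);RK=np.array([.5683,.1927,.071])
def frame(psi,tilt):
    p,t=np.radians([psi,tilt]);h=np.array([np.cos(p),np.sin(p),0]);z=np.array([0,0,1.])
    a=np.cos(t)*h+np.sin(t)*z;up=-np.sin(t)*h+np.cos(t)*z
    return a,up,np.c_[np.cross(a,-up),a,-up]
def plan(P,R,n=None):
    o=manip.get_obs();p0=np.array(o["position"]);r0=Ro.from_quat(o["ee_rot"]);r1=Ro.from_matrix(R)
    print("t",o["clock"],"F",o["ft_force"],"q",o["joint_pos"],"grip",o["grip_width"])
    d=(r0.inv()*r1).as_rotvec(degrees=True);print("total tool-frame",(r0.inv().apply(P-p0))*1e3,d)
    if n is None:n=int(max(np.ceil(np.linalg.norm(P-p0)/.058),np.ceil(np.linalg.norm(d)/10),1))
    S=Slerp([0,1],Ro.concatenate([r0,r1]));print(n,"rows")
    for k in range(n):
        r=S(k/n);print(np.r_[r.inv().apply((P-p0)/n)*1e3,d/n].round(1).tolist())
E
python3 - <<'E'
from h import *
a,up,R=frame(2.2,20);plan(DC+.115*up,R)
E
```

```text
t 0.15 F [-0.3418  0.3272 -0.3133] q [ 1.1754  0.3327 -0.0646  1.4607  0.0216  1.3499 -0.0885] grip 0.9999759792888532
total tool-frame [ 409.7784 -358.1663   39.5893] [-17.4285  12.3259 -70.0924]
10 rows
[41.0, -35.8, 4.0, -1.7, 1.2, -7.0]
[45.0, -30.7, 3.9, -1.7, 1.2, -7.0]
[48.3, -25.1, 4.0, -1.7, 1.2, -7.0]
[50.9, -19.1, 4.4, -1.7, 1.2, -7.0]
[52.8, -12.9, 5.1, -1.7, 1.2, -7.0]
[53.8, -6.6, 5.9, -1.7, 1.2, -7.0]
[54.1, -0.1, 7.0, -1.7, 1.2, -7.0]
[53.6, 6.2, 8.2, -1.7, 1.2, -7.0]
[52.3, 12.4, 9.6, -1.7, 1.2, -7.0]
[50.1, 18.4, 11.2, -1.7, 1.2, -7.0]
```

Request:
step_arm:
  motion:
    - [41,-36,0,-1.7,1.2,-7]
    - [45,-31,0,-1.7,1.2,-7]
    - [48,-25,2,-1.7,1.2,-7]
    - [51,-19,4,-1.7,1.2,-7]
    - [53,-13,5,-1.7,1.2,-7]
    - [54,-7,6,-1.7,1.2,-7]
    - [54,0,7,-1.7,1.2,-7]
    - [54,6,8,-1.7,1.2,-7]
    - [52,12,10,-1.7,1.2,-7]
    - [40,14,8,-1.7,1.2,-7]
  jaw: 55
  force: 40

```text
clock: 1.4
position: [0.4692, -0.0908, 0.1985]
ee_rot: [0.671, 0.721, 0.124, 0.121]
ft_force: [-0.2, -0.2, 0.8]
grip_width: 0.646
```

```bash
python3 - <<'E'
from h import *
a,up,R=frame(2.2,20);plan(DC+.115*up,R)
cv2.imwrite("pics/w1.png",manip.camera("wrist"))
E
```

```text
t 1.4 F [-0.2199 -0.2279  0.8481] q [ 0.766  -0.2079 -0.5474  2.1241 -0.256   0.8716  0.4158] grip 0.6459826352079656
total tool-frame [-8.7913  5.8922  9.697 ] [-0.083  -0.2147  1.9149]
1 rows
[-8.8, 5.9, 9.7, -0.1, -0.2, 1.9]
```

View pics/w1.png

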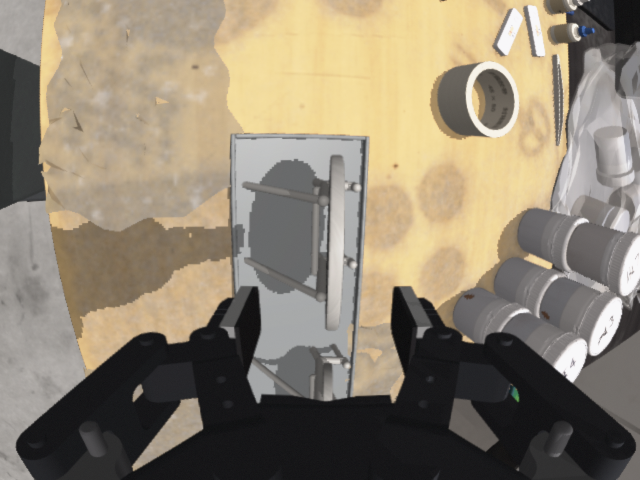

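```bash
cat >> h.py <<'E'
def wproj(X):
    i=manip.camera_info("wrist");K=np.array(i["camera_matrix"]);c=np.array(i["R"])@X+np.array(i["t"])
    th=np.arctan2(np.hypot(c[0],c[1]),c[2]);f=th/np.hypot(c[0],c[1]);return np.array([K[0,0]*c[0]*f+K[0,2],K[1,1]*c[1]*f+K[1,2]])
E
python3 - <<'E'
from h import *
a,up,R=frame(2.2,20);s=R[:,0]
for nm,v in(("top",up),("xt+",s),("xt-",-s),("u+",(up+s)/2**.5),("u-",(up-s)/2**.5)):
    print(nm,[wproj(DC+.065*v+e*a) for e in(-.0045,.0045)])
w=cv2.imread("pics/w1.png")
cv2.imwrite("pics/w1c.png",cv2.resize(w[145:340,290:400],None,fx=3,fy=3))
E
```

```text
top [array([326.06  , 277.5485]), array([341.3967, 278.1446])]
xt+ [array([329.9078, 158.988 ]), array([342.4384, 159.5777])]
xt- [array([322.4474, 322.5073]), array([333.5125, 322.9167])]
u+ [array([329.3568, 194.6136]), array([344.2494, 195.287 ])]
u- [array([323.0517, 329.8979]), array([336.2791, 330.3701])]
```

View pics/w1c.png

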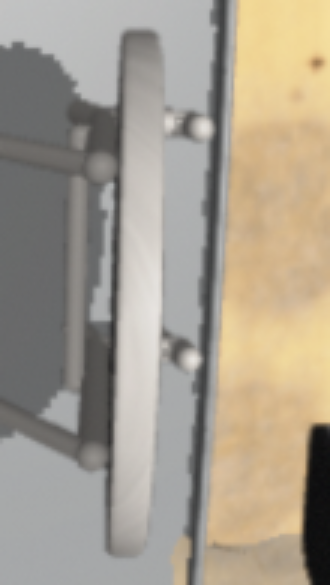

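```bash
sed -i 's/DC=np.array(.*);RK/DC=np.array([.5191,-.0965,.0837]);RK/' h.py; python3 - <<'E'
from h import *
a,up,R=frame(2.7,20);plan(DC+.115*up,R)
E
```

```text
t 1.45 F [ 1.3176  5.5793 -0.5189] q [ 0.7626 -0.2079 -0.5528  2.1246 -0.2584  0.8697  0.4188] grip 0.6471098477039452
total tool-frame [-12.7494   5.6368   9.0232] [-0.0156 -0.2349  2.0096]
1 rows
[-12.7, 5.6, 9.0, -0.0, -0.2, 2.0]
```

Request:
step_arm:
  motion:
    - [-11,4,8,0,0,2]
    - [0,0,0,0,0,0]
    - [0,0,0,0,0,0]

```text
clock: 1.82
position: [0.4777, -0.0977, 0.1915]
ee_rot: [0.681, 0.712, 0.127, 0.118]
ft_force: [0.2, 0.3, 0.1]
grip_width: 0.639
```

```bash
sed -i 's/DC=np.array(.*);RK/DC=np.array([.5180,-.0975,.0834]);RK/' h.py; python3 - <<'E'
from h import *
a,up,R=frame(2.2,20);s=R[:,0]
for nm,v in(("top",up),("xt+",s),("xt-",-s),("u+",(up+s)/2**.5),("u-",(up-s)/2**.5)):
    print(nm,[wproj(DC+.065*v+e*a) for e in(-.0045,.0045)])
plan(DC+.115*up,R)
w=manip.camera("wrist");cv2.imwrite("pics/w2.png",w)
cv2.imwrite("pics/w2c.png",cv2.resize(w[145:340,290:400],None,fx=3,fy=3))
print(manip.get_obs()["position"])
E
```

```text
top [array([319.8183, 263.5937]), array([336.0794, 263.6847])]
xt+ [array([321.6317, 142.8211]), array([334.6706, 142.9098])]
xt- [array([321.1246, 314.6865]), array([332.6851, 314.7474])]
u+ [array([320.5343, 176.7382]), array([336.1986, 176.8417])]
u- [array([320.271 , 320.8578]), array([334.2166, 320.9285])]
t 1.825 F [0.2014 0.2557 0.1038] q [ 0.7748 -0.1715 -0.5516  2.1131 -0.2426  0.8511  0.3904] grip 0.6386596544045212
total tool-frame [-1.3741  0.8923  0.312 ] [-0.0839 -0.4008  0.3185]
1 rows
[-1.4, 0.9, 0.3, -0.1, -0.4, 0.3]
[ 0.4776 -0.0978  0.1914]
```

View pics/w2c.png

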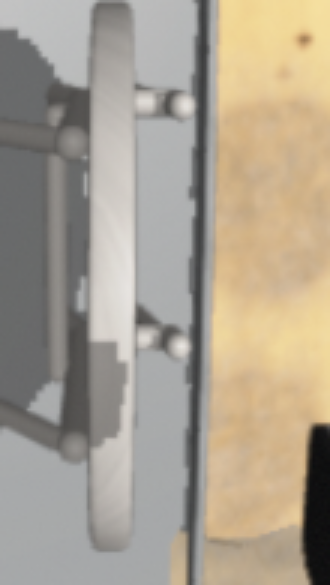

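Request:
step_arm:
  motion:
    - [-3,1,30,0,-0.4,0.3]
    - [0,0,30,0,0,0]
    - [0,0,23,0,0,0]
    - [0,0,0,0,0,0]

```text
clock: 2.38
position: [0.5076, -0.1025, 0.1129]
ee_rot: [0.685, 0.708, 0.124, 0.121]
ft_force: [-1.2, -0.3, 0.3]
grip_width: 0.641
```

```bash
sed -i 's/DC=np.array(.*);RK/DC=np.array([.5180,-.0993,.0834]);RK/' h.py; python3 - <<'E'
from h import *
a,up,R=frame(2.2,20);plan(DC+.032*up,R)
w=manip.camera("wrist");cv2.imwrite("pics/w3.png",w)
E
```

```text
t 2.375 F [-1.2026 -0.3361  0.2709] q [ 0.7671  0.0176 -0.6098  2.1428 -0.0903  0.643   0.2553] grip 0.6414382605525706
total tool-frame [ 2.7927 -0.2273 -0.7286] [ 0.001   0.1733 -0.2661]
1 rows
[2.8, -0.2, -0.7, 0.0, 0.2, -0.3]
```

View pics/w3.png

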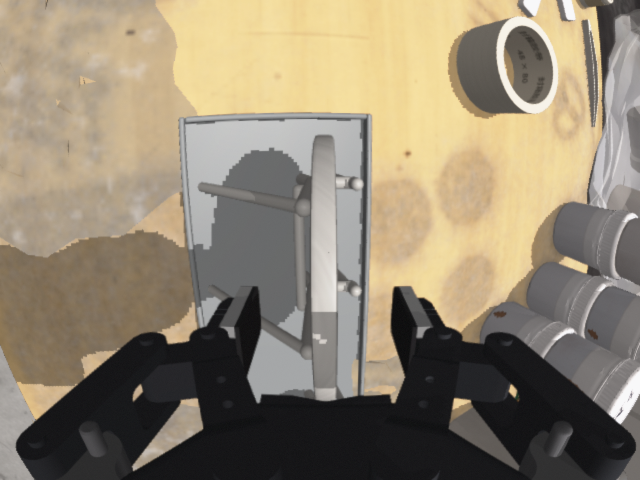

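Request:
step_arm:
  motion:
    - [2,0,0,0,0,-0.3]
    - [0,0,0,0,0,0]
    - [0,0,0,0,0,0]
    - [0,0,0,0,0,0]
    - [0,0,0,0,0,0]
    - [0,0,0,0,0,0]
    - [0,0,0,0,0,0]
  jaw: 0
  force: 50

```text
clock: 3.3
position: [0.5077, -0.1015, 0.1162]
ee_rot: [0.683, 0.709, 0.124, 0.124]
ft_force: [-0.2, -0.3, -1.9]
grip_width: 0.098
```

Request:
step_arm:
  motion:
    - [0,0,-15,0,0,0]
    - [0,0,-30,0,0,0]
    - [0,0,-40,0,0,0]
    - [0,0,-40,0,0,0]
    - [0,0,-15,0,0,0]
    - [0,0,0,0,0,0]

```text
clock: 4.05
position: [0.4574, -0.1008, 0.2565]
ee_rot: [0.681, 0.71, 0.126, 0.125]
ft_force: [0.2, -0.4, -3.3]
grip_width: 0.099
```

```bash
python3 - <<'E'
from h import *
a,up,R=frame(-0.8,0)
plan(RK+np.array([0,0,.16]),R)
w=manip.camera("wrist");cv2.imwrite("pics/w4.png",w)
w=manip.camera("side");cv2.imwrite("pics/s4.png",w[150:350,100:500])
E
```

```text
t 4.05 F [ 0.1578 -0.3975 -3.2863] q [ 0.8022 -0.2905 -0.5157  2.0608 -0.2926  1.0071  0.4381] grip 0.09878963292360714
total tool-frame [288.9606 106.6838  65.0551] [20.4457 -0.1971  3.151 ]
6 rows
[48.2, 17.8, 10.8, 3.4, -0.0, 0.5]
[48.3, 18.0, 9.8, 3.4, -0.0, 0.5]
[48.5, 18.1, 8.7, 3.4, -0.0, 0.5]
[48.7, 18.1, 7.6, 3.4, -0.0, 0.5]
[48.8, 18.1, 6.4, 3.4, -0.0, 0.5]
[49.0, 18.0, 5.3, 3.4, -0.0, 0.5]
```

View pics/w4.png

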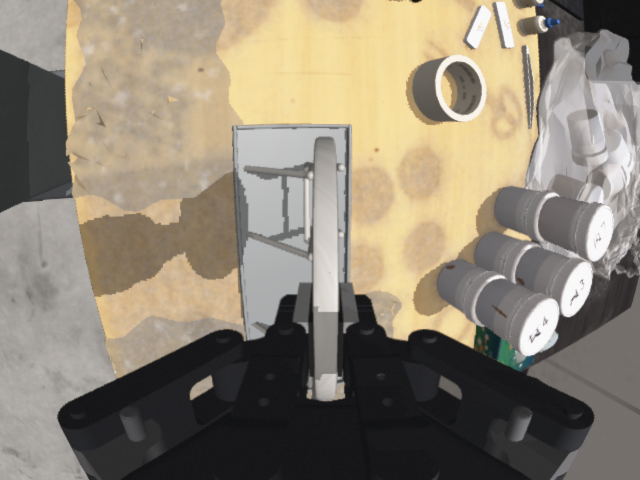

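View pics/s4.png

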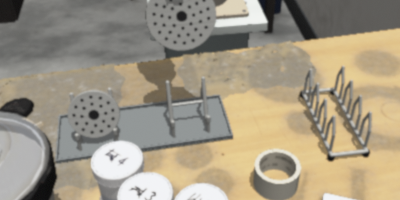

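Request:
step_arm:
  motion:
    - [40,15,5,3,0,0.5]
    - [48,18,8,3.4,0,0.5]
    - [48,18,8,3.4,0,0.5]
    - [49,18,8,3.4,0,0.5]
    - [49,18,7,3.4,0,0.5]
    - [40,15,6,3.4,0,0.5]
    - [10,3,0,0.4,0,0]
    - [0,0,0,0,0,0]

```text
clock: 5.15
position: [0.5647, 0.1931, 0.2258]
ee_rot: [0.714, 0.701, -0.004, -0.012]
ft_force: [-0.1, 0.3, -3.2]
grip_width: 0.098
```

```bash
python3 - <<'E'
from h import *
a,up,R=frame(-0.8,0)
plan(RK+np.array([0,0,.16]),R)
E
```

```text
t 5.15 F [-0.1028  0.2979 -3.1921] q [ 0.3442  0.4532 -0.9818  1.492   0.3548  1.4089 -0.6701] grip 0.09777216332170303
total tool-frame [-0.3218  3.4494 -5.2941] [-1.3107 -0.671  -0.2555]
1 rows
[-0.3, 3.4, -5.3, -1.3, -0.7, -0.3]
```

Request:
step_arm:
  motion:
    - [0,4,0,-1.3,-0.7,-0.3]
    - [0,0,0,0,0,0]
    - [0,0,0,0,0,0]

```text
clock: 5.52
position: [0.5689, 0.1895, 0.2265]
ee_rot: [0.713, 0.701, 0.0, 0.003]
ft_force: [0.3, -0.1, -2.8]
grip_width: 0.096
```

```bash
python3 - <<'E'
from h import *
a,up,R=frame(-0.8,0)
plan(RK+np.array([0,0,.16]),R)
w=manip.camera("wrist");cv2.imwrite("pics/w5.png",w)
s=manip.camera("side");cv2.imwrite("pics/s5.png",cv2.resize(s[130:330,340:540],None,fx=3,fy=3,interpolation=cv2.INTER_CUBIC))
print(manip.get_obs()["position"])
i=manip.camera_info("wrist")
# expected tip px in wrist
for x in(-.024,.024):
  for y in(-.035,.035): print(x,y,wproj(RK+[x,y,.021]))
p=manip.get_obs();
C=p["position"]+Ro.from_quat(p["ee_rot"]).as_matrix()@[0,0,.034];print("disc C",C,"side px",proj("side",C+[.0045,0,0]))
E
```

```text
t 5.525 F [ 0.2788 -0.1373 -2.7764] q [ 0.343   0.4406 -0.9789  1.5023  0.3737  1.3936 -0.6735] grip 0.0961259690268452
total tool-frame [ 3.2003 -0.6565 -4.4684] [ 0.2475  0.2373 -0.1319]
1 rows
[3.2, -0.7, -4.5, 0.2, 0.2, -0.1]
[0.5689 0.1899 0.2265]
-0.024 -0.035 [295.1954 263.813 ]
-0.024 0.035 [291.8729 175.607 ]
0.024 -0.035 [355.5503 262.8367]
0.024 0.035 [355.9005 174.545 ]
disc C [0.5691 0.1897 0.1925] side px [446.5868 197.9164]
```

View pics/w5.png

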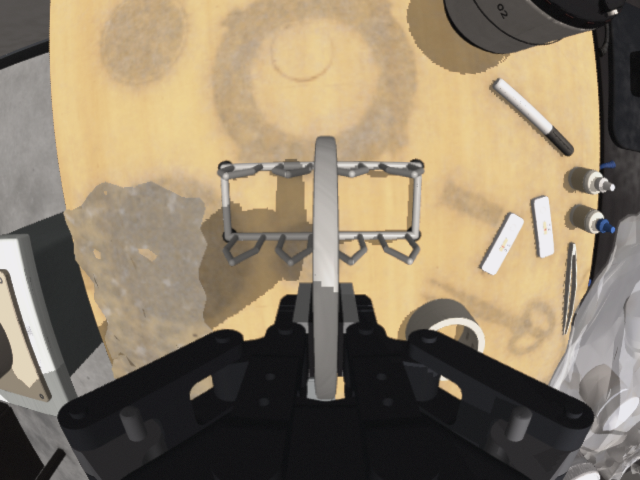

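View pics/s5.png

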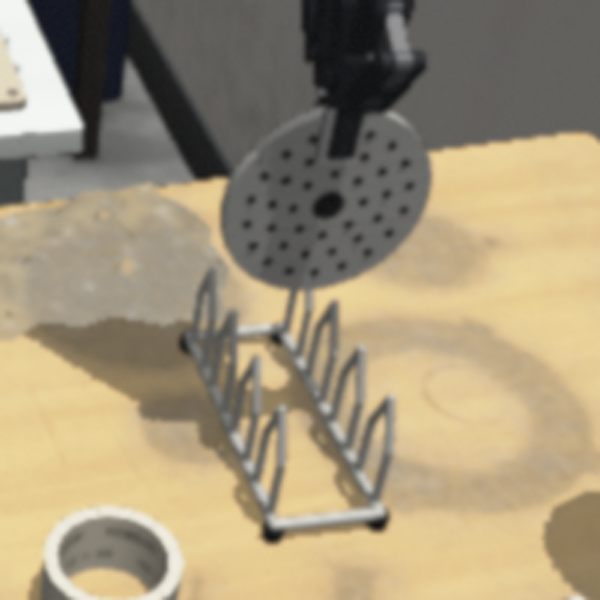

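Request:
step_arm:
  motion:
    - [2,-1.5,20,0.2,0.2,0]
    - [0,0,20,0,0,0]
    - [0,0,0,0,0,0]
    - [0,0,0,0,0,0]

```text
clock: 6.12
position: [0.5669, 0.1912, 0.1826]
ee_rot: [0.713, 0.701, -0.001, -0.0]
ft_force: [0.2, -0.1, -2.2]
grip_width: 0.097
```

```bash
python3 - <<'E'
from h import *
a,up,R=frame(-0.8,0)
plan(RK+np.array([0,0,.034]),R)
p=manip.get_obs();TR=Ro.from_quat(p["ee_rot"]).as_matrix()
C=p["position"]+TR@[0,0,.034];print("TCP",p["position"],"disc C",C,"side px",proj("side",C+TR@[0,.0045,0]))
for x in(-.024,.024):
  for y in(-.035,.035): print(x,y,wproj(RK+[x,y,.021]),proj("side",RK+[x,y,.021]))
for v in([0,0,.065],[.065,0,0],[-.065,0,0]): print("rim",wproj(C+TR@v),proj("side",C+TR@np.add(v,[0,.0045,0])))
w=manip.camera("wrist");cv2.imwrite("pics/w6.png",cv2.resize(w[110:300,220:430],None,fx=3,fy=3,interpolation=cv2.INTER_CUBIC))
s=manip.camera("side");cv2.imwrite("pics/s6.png",cv2.resize(s[190:320,390:500],None,fx=4.6,fy=4.6,interpolation=cv2.INTER_CUBIC))
t=manip.camera("top");cv2.imwrite("pics/t6.png",cv2.convertScaleAbs(cv2.resize(t[170:300,195:295],None,fx=4.5,fy=4.5,interpolation=cv2.INTER_CUBIC),alpha=1.5))
E
```

```text
t 6.125 F [ 0.1824 -0.0566 -2.1905] q [ 0.3352  0.4739 -0.9648  1.5605  0.3975  1.3187 -0.6953] grip 0.09670145659466857
total tool-frame [ 1.5668  1.4459 77.5658] [-0.0713  0.0326 -0.1418]
2 rows
[0.8, 0.7, 38.8, -0.0, 0.0, -0.1]
[0.8, 0.7, 38.8, -0.0, 0.0, -0.1]
TCP [0.5669 0.1912 0.1826] disc C [0.5669 0.1912 0.1486] side px [442.6929 216.9229]
-0.024 -0.035 [294.2972 287.7937] [416.7345 233.6175]
-0.024 0.035 [290.0047 185.6505] [450.4829 230.2511]
0.024 -0.035 [364.3135 286.7226] [424.7095 249.167 ]
0.024 0.035 [365.6093 184.4872] [459.7178 245.4982]
rim [326.3502 236.9856] [436.9438 243.883 ]
rim [326.7099 141.234 ] [475.85   214.1297]
rim [326.4551 374.5134] [408.9033 219.7694]
```

View pics/w6.png

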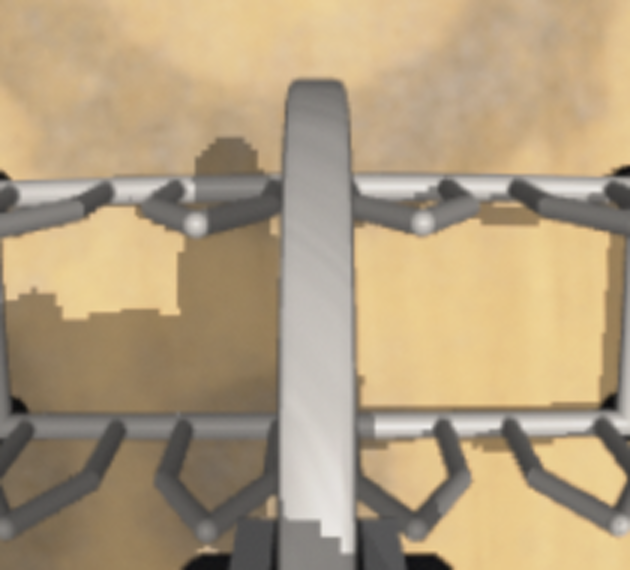

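View pics/s6.png

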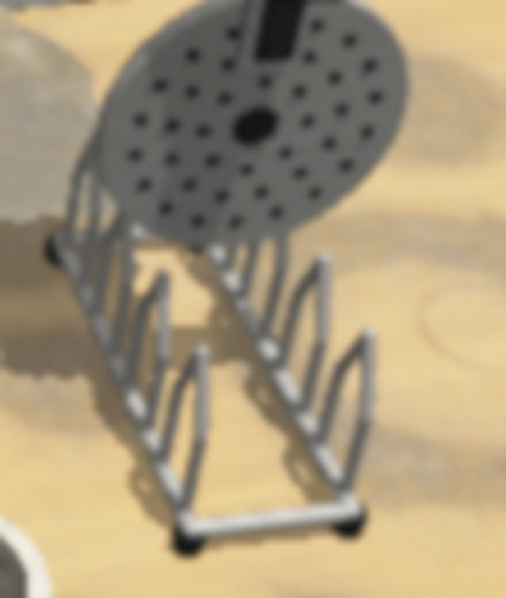

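View pics/t6.png

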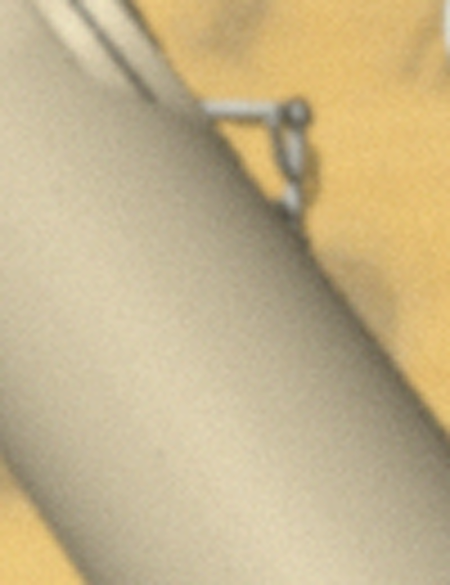

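Request:
step_arm:
  motion:
    - [-2,-1.5,10,0,0,0]
    - [0,0,15,0,0,0]
    - [0,0,15,0,0,0]
    - [0,0,0,0,0,0]
    - [0,0,0,0,0,0]

```text
clock: 6.9
position: [0.5654, 0.189, 0.14]
ee_rot: [0.713, 0.701, -0.0, -0.0]
ft_force: [-0.4, 0.4, -3.0]
grip_width: 0.097
```

```bash
python3 - <<'E'
from h import *
a,up,R=frame(-0.8,0)
plan(RK+np.array([0,0,.034]),R)
p=manip.get_obs();TR=Ro.from_quat(p["ee_rot"]).as_matrix()
C=p["position"]+TR@[0,0,.034];print("TCP",p["position"],"disc C",C,"side px",proj("side",C+TR@[0,.0045,0]))
w=manip.camera("wrist");cv2.imwrite("pics/w7.png",cv2.resize(w[110:350,220:430],None,fx=2.5,fy=2.5,interpolation=cv2.INTER_CUBIC))
s=manip.camera("side");cv2.imwrite("pics/s7.png",cv2.resize(s[190:320,390:500],None,fx=4.6,fy=4.6,interpolation=cv2.INTER_CUBIC))
E
```

```text
t 6.9 F [-0.4037  0.41   -3.0059] q [ 0.3278  0.5068 -0.9456  1.6151  0.4289  1.2433 -0.716 ] grip 0.09731830321124564
total tool-frame [ 3.8087  2.8265 35.0104] [-0.0358  0.0351 -0.1565]
1 rows
[3.8, 2.8, 35.0, -0.0, 0.0, -0.2]
TCP [0.5654 0.189  0.14  ] disc C [0.5654 0.1889 0.106 ] side px [437.5087 234.5095]
```

View pics/w7.png

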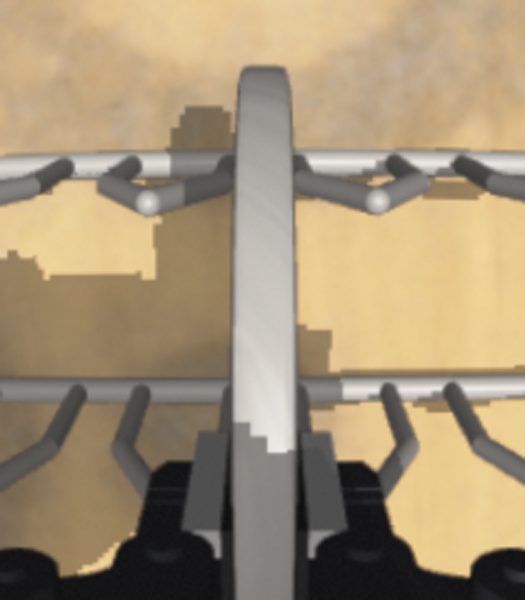

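View pics/s7.png

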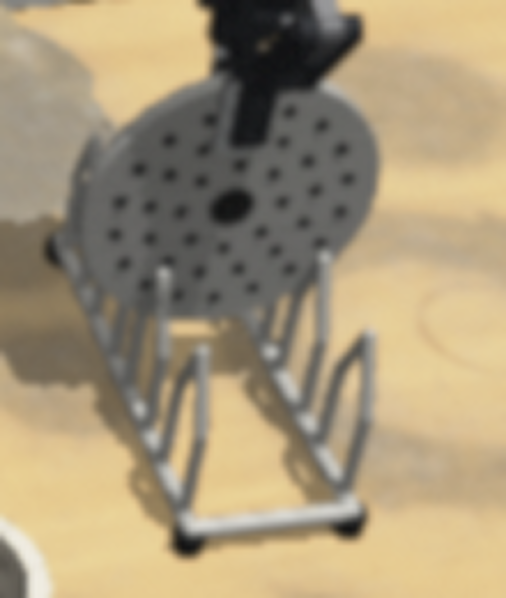

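Request:
step_arm:
  motion:
    - [0,-0.4,12,0,0,0]
    - [0,0,14,0,0,0]
    - [0,0,0,0,0,0]
    - [0,0,0,0,0,0]

```text
clock: 7.5
position: [0.5651, 0.1889, 0.1125]
ee_rot: [0.713, 0.701, -0.0, 0.0]
ft_force: [0.2, -0.5, -3.0]
grip_width: 0.092
```

Request:
step_arm:
  motion:
    - [0,0,3,0,0,0]
    - [0,0,2,0,0,0]
    - [0,0,0,0,0,0]

```text
clock: 7.88
position: [0.5655, 0.189, 0.1076]
ee_rot: [0.713, 0.701, 0.0, 0.0]
ft_force: [0.1, -0.3, -3.2]
grip_width: 0.094
```

Request:
step_arm:
  motion:
    - [0,0,2,0,0,0]
    - [0,0,0,0,0,0]

```text
clock: 8.12
position: [0.5655, 0.1891, 0.1057]
ee_rot: [0.713, 0.701, 0.0, 0.0]
ft_force: [0.2, 0.6, -3.1]
grip_width: 0.098
```

Request:
step_arm:
  motion:
    - [0,0,1.5,0,0,0]
    - [0,0,0,0,0,0]

```text
clock: 8.38
position: [0.566, 0.1897, 0.1049]
ee_rot: [0.713, 0.701, 0.001, 0.001]
ft_force: [-0.7, 0.0, -2.5]
grip_width: 0.092
```

Request:
step_arm:
  motion:
    - [0,0,1.5,0,0,0]
    - [0,0,0,0,0,0]

```text
clock: 8.62
position: [0.5665, 0.1904, 0.1044]
ee_rot: [0.713, 0.701, 0.002, 0.001]
ft_force: [0.2, -0.4, -1.1]
grip_width: 0.097
```

Request:
step_arm:
  motion:
    - [0,0,2,0,0,0]
    - [0,0,0,0,0,0]

```text
clock: 8.88
position: [0.5669, 0.1906, 0.1044]
ee_rot: [0.713, 0.701, 0.002, 0.001]
ft_force: [-2.0, -0.2, -0.8]
grip_width: 0.098
```

```bash
python3 - <<'E'
from h import *
a,up,R=frame(-0.8,0)
plan(RK+np.array([0,0,.034]),R)
w=manip.camera("wrist");cv2.imwrite("pics/w8.png",cv2.resize(w[110:350,220:430],None,fx=2.5,fy=2.5,interpolation=cv2.INTER_CUBIC))
s=manip.camera("side");cv2.imwrite("pics/s8.png",cv2.resize(s[190:320,390:500],None,fx=4.6,fy=4.6,interpolation=cv2.INTER_CUBIC))
print(proj("side",RK+[.0045,0,0]))
E
```

```text
t 8.875 F [-2.0002 -0.1616 -0.7533] q [ 0.31    0.5428 -0.924   1.6497  0.4643  1.179  -0.7415] grip 0.09831959476493056
total tool-frame [ 2.1282  1.3512 -0.5976] [ 0.2894 -0.0501 -0.1547]
1 rows
[2.1, 1.4, -0.6, 0.3, -0.1, -0.2]
[436.9533 249.2221]
```

View pics/w8.png

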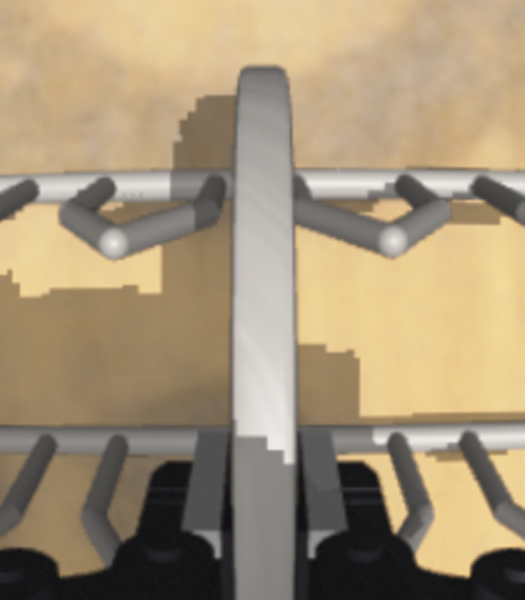

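View pics/s8.png

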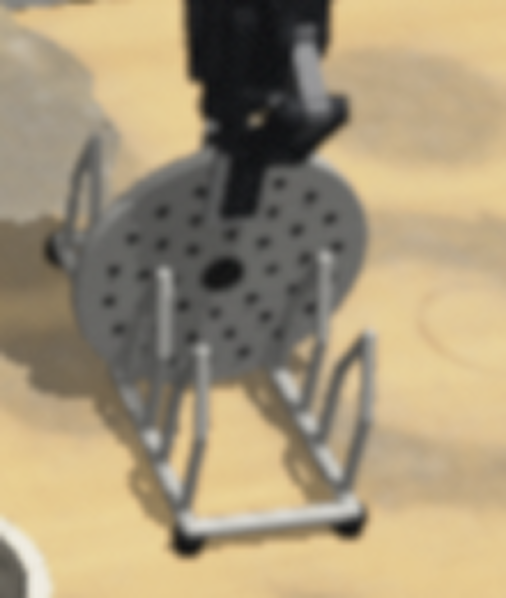

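Request:
step_arm:
  motion:
    - [-0.5,-2,-1,0,0,0]
    - [0,0,0,0,0,0]
    - [0,0,2,0,0,0]
    - [0,0,0,0,0,0]

```text
clock: 9.48
position: [0.5654, 0.1906, 0.1044]
ee_rot: [0.713, 0.701, 0.003, 0.002]
ft_force: [-0.1, -1.3, 0.3]
grip_width: 0.095
```

```bash
python3 - <<'E'
from h import *
a,up,R=frame(-0.8,0)
plan(RK+np.array([0,0,.034]),R)
w=manip.camera("wrist");cv2.imwrite("pics/w9.png",cv2.resize(w[110:350,220:430],None,fx=2.5,fy=2.5,interpolation=cv2.INTER_CUBIC))
E
```

```text
t 9.475 F [-0.1245 -1.3496  0.335 ] q [ 0.3127  0.5388 -0.9259  1.6553  0.463   1.1753 -0.7422] grip 0.09531911117157954
total tool-frame [ 2.1653  2.8783 -0.5619] [ 0.3867 -0.0829 -0.1533]
1 rows
[2.2, 2.9, -0.6, 0.4, -0.1, -0.2]
```

View pics/w9.png

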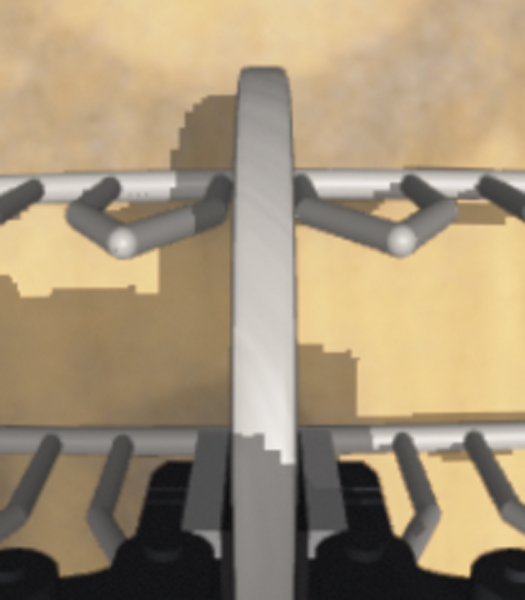

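Request:
step_arm:
  motion:
    - [0,0,4,0,0,0]
    - [0,0,0,0,0,0]

```text
clock: 9.78
position: [0.5674, 0.1907, 0.1045]
ee_rot: [0.713, 0.701, 0.004, 0.004]
ft_force: [-1.2, -0.1, -2.4]
grip_width: 0.096
```

Request:
step_arm:
  motion:
    - [0,-2,0,0.4,0,0]
    - [0,0,1,0,0,0]
    - [0,0,0,0,0,0]

```text
clock: 10.15
position: [0.5661, 0.1907, 0.1042]
ee_rot: [0.714, 0.701, 0.002, 0.001]
ft_force: [-1.3, -1.3, 3.7]
grip_width: 0.102
```

```bash
python3 - <<'E'
from h import *
a,up,R=frame(-0.8,0)
plan(RK+np.array([0,0,.034]),R)
w=manip.camera("wrist");cv2.imwrite("pics/w10.png",cv2.resize(w[110:350,220:430],None,fx=2.5,fy=2.5,interpolation=cv2.INTER_CUBIC))
s=manip.camera("side");cv2.imwrite("pics/s10.png",cv2.resize(s[190:320,390:500],None,fx=4.6,fy=4.6,interpolation=cv2.INTER_CUBIC))
E
```

```text
t 10.15 F [-1.3141 -1.2714  3.7167] q [ 0.3108  0.5411 -0.9245  1.6524  0.4634  1.1772 -0.7435] grip 0.1022671546023521
total tool-frame [ 1.9953  2.2021 -0.764 ] [ 0.3113 -0.0719 -0.2433]
1 rows
[2.0, 2.2, -0.8, 0.3, -0.1, -0.2]
```

View pics/w10.png

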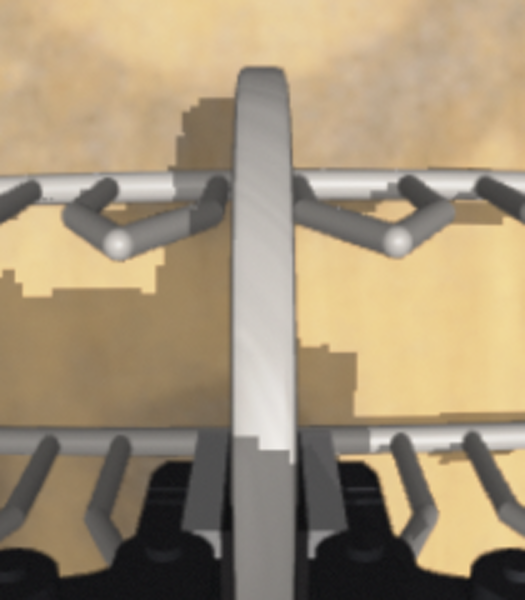

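View pics/s10.png

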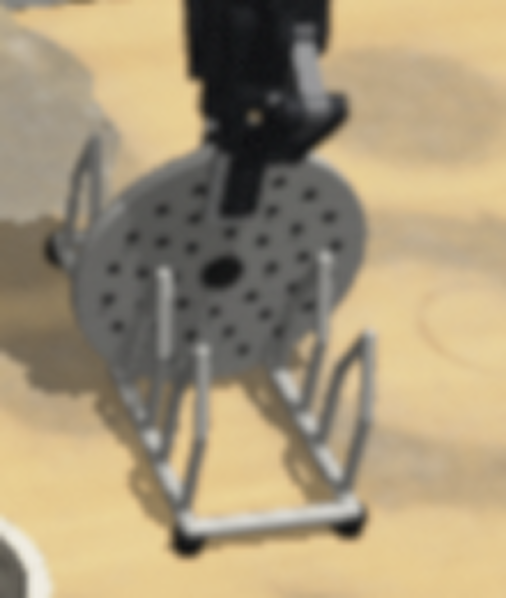

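Request:
step_arm:
  motion:
    - [0,0,0,0,0,0]
    - [0,0,0,0,0,0]
    - [0,0,0,0,0,0]
    - [0,0,0,0,0,0]
  jaw: 40

```text
clock: 10.75
position: [0.5656, 0.1909, 0.1031]
ee_rot: [0.713, 0.701, 0.002, 0.001]
ft_force: [0.3, -0.2, 0.0]
grip_width: 0.47
```

```bash
python3 - <<'E'
from h import *
w=manip.camera("wrist");cv2.imwrite("pics/w11.png",w)
s=manip.camera("side");cv2.imwrite("pics/s11.png",cv2.resize(s[190:320,390:500],None,fx=4.6,fy=4.6,interpolation=cv2.INTER_CUBIC))
E
```

```text
(no output)
```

View pics/w11.png

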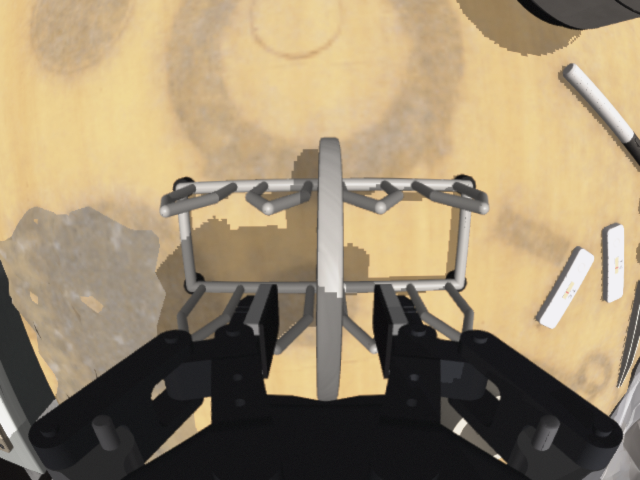

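View pics/s11.png

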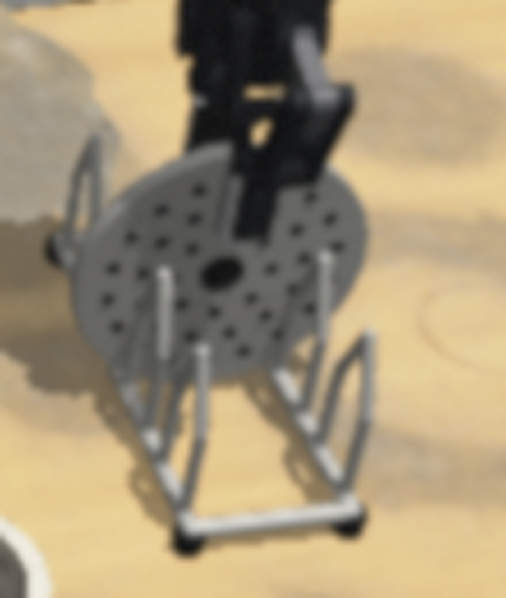

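The fingers are clear on both sides and the disc did not move: in the side crop its hole stays at (222,271). Now retreating straight up.

Request:
step_arm:
  motion:
    - [0,0,-20,0,0,0]
    - [0,0,-40,0,0,0]
    - [0,0,-50,0,0,0]
    - [0,0,-40,0,0,0]
    - [0,0,0,0,0,0]
    - [0,0,0,0,0,0]

```text
clock: 11.6
position: [0.5645, 0.1917, 0.2641]
ee_rot: [0.713, 0.701, 0.004, 0.001]
ft_force: [0.1, 0.2, 0.5]
grip_width: 0.469
```

```bash
python3 - <<'E'
from h import *
w=manip.camera("wrist");cv2.imwrite("pics/w12.png",w)
s=manip.camera("side");cv2.imwrite("pics/s12.png",cv2.resize(s[170:330,140:500],None,fx=2.2,fy=2.2,interpolation=cv2.INTER_CUBIC))
o=manip.get_obs();print(o["clock"],o["position"],o["ft_force"])
E
```

```text
11.7 [0.5645 0.1917 0.2637] [-0.1186  0.1381  0.2262]
```

View pics/w12.png

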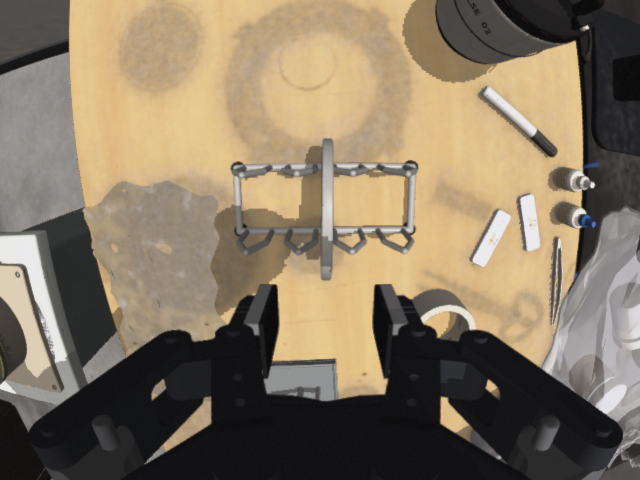

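View pics/s12.png

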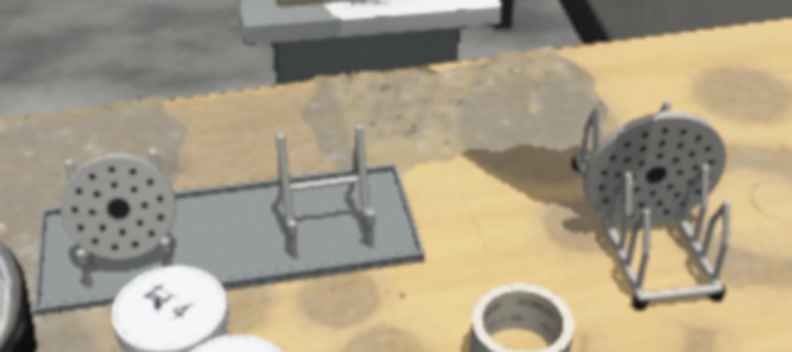

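```bash
python3 -c "
from workcell import manip
print(manip.hand_in())"
```

```text
the job is handed in; nothing more can be done
None
```

The larger disc is standing upright in the middle gap of the rack. I handed the job in at 11.7 s of robot time.

**What I did:** I gripped the disc by the top of its rim and drew it out of the drainer along its own plane. Then I lowered it into the gap until the downward steps no longer moved it, opened the fingers and backed off straight up.

**Last checks before release:**
- The tool stopped at 0.104 m, which puts the disc centre at about 0.070 m against the stated 0.071 m.
- The rack was pushing up with about 6 N and only about 1 N sideways. I took that to mean both rails were carrying the rim, since one rail alone would push sideways harder.

**Last checks after release:**
- The side and wrist pictures show the disc standing between the second and third tines on both rails, and it did not move when released.
- The smaller disc is still in its cradle.
- The gripper is about 13 cm above the disc, with no force on the wrist.

**What disagreed:**
- The fixed cameras and the wrist camera differed by about 3 mm on where the rack is along x. I followed the wrist view, because it shows the disc and the tines together.
- While pressing down, the tool drifted up to 2 mm along x, and the disc once leaned on a tine with about 2 N. I re-centred it before letting go.

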